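# Kit the detector mount parts into the pocketed tray

### The arm

A 6-joint arm with a two-finger parallel gripper is mounted at the origin on a cart in front of the work surface, level with it; the furniture and walls round the work are solid. World frame = base frame: x ahead of the robot, y to its left, z up, the work surface at z = 0. Lengths are in m, angles in rad, forces in N, time in s.
With the tool pointing down it reaches from about 0.35 to 0.975 m from the base axis. Payload 4.9 kg.
Tool frame: the origin (TCP) lies at the very end of the fingers, on their centre line; the grasp point (between the pads) lies 19 mm behind it; z points along the fingers, y is the line along which they close (so a half turn about z gives the same grasp; the last joint's range is limited). The gripper opens to 85 mm and grips with 20 to 120 N. Pads are 22 mm wide; open, the fingers measure 114 mm over their backs; the gripper's body (76 mm by 85 mm) begins 54 mm behind the grasp point. The pads swing forward as they close: fully open they stand 13 mm farther back than shut.
Start: joints at [-1.438, 0.053, 1.613, -0, 1.476, -0.119], TCP at [0.156, -0.605, 0.231] pointing down, gripper open.
Joint ranges: [-3.01, 3.01], [-1.01, 2.22], [0.06, 2.58], [-1.02, 4.17], [0.09, 2.62], [-3.14, 3.14]. Speed limits (rad/s): [2.57, 2.57, 3.14, 3.14, 3.14, 3.14].

### API

Orientations are given as a unit quaternion [w, x, y, z].
In Python, from plant import manip gives the robot as it stands.
- The arm moves only by the tool play_rows, never from a script. Its argument "series" is a list that holds one entry, the list of rows, each a list of 7 numbers: the shift along the world's x, y, z in m, then the turn, a rotation vector about the world's x, y, z in degrees, then the opening, from 0 (shut) to 1 (fully open). In form: [[[dx, dy, dz, rx, ry, rz, grip], ...]]. A call has 1 to 10 rows; each row shifts and turns the commanded pose from where the row before left it; what a row does not reach is not made up. A row lasts 1/10 s, in which the tool goes at most 50 mm and 8.59 degrees, less where a joint would pass 70% of its speed; a pose out of reach is approached as far as the arm can. A call with a gripper value outside its range is refused whole. The fingers move at their own pace and stop on an object; the grip force is fixed at half the most. Time passes only in rows, so rows that do not move let the fingers close. It gives the time, the measured TCP pose, the force, the opening and the grip force at its end, in the units of the state.
- manip.state(): the state, without advancing time (a new reading comes with each control period).
- manip.grab_frame(name): name is "side" or "top"; returns a dict with "frame" (480x640x3 uint8, blue, green, red), "mtx" (3x3 intrinsics, pixels), "R" (3x3) and "t" (3): a world point X has camera coordinates R X + t. Camera axes: x right, y down, z forward; pixel columns grow to the right and rows downward; lengths in m; the calibration is good to about 2 mm. A picture is of the moment at which its call begins. There is no depth.
- manip.job_done(): hands the job in; it is judged then, once.
The state is a dict: "time": time; "joint_pos": joint angles; "joint_vel": joint speeds; "joint_efforts": joint torques, N m; "tool_pos": TCP position; "tool_rot": TCP orientation; "contact_force": force on the tool from outside, world axes, zero at the start; "ft_torque": the same for the moment, N m; "gripper_width": opening from 0.0 (shut) to 1.0 (fully open); "grasp_force": force on a finger pad.
Only numpy, scipy, OpenCV 4.12 (cv2) and the standard library are available. Lean on these libraries where they do the work, as an engineer would, in place of code of your own. Each camera call takes 0.05 s, during which the arm holds its last target. There are 200 camera calls.

### The job

Pack the kit for one detector mount into the blue tray: lay the short steel post in the long narrow pocket, the filter box with the clear lid, lid up, in the square pocket, and the small metal coupler lengthwise in the short narrow pocket, each lying flat on its pocket's floor. The longer steel post and the filter box with the black lid do not belong to this kit: leave them where they are.

Things in the scene. Friction and masses are not known exactly. Their poses are not given: they have to be found in the camera images.
- kit_tray: Blue kit tray, 116 (x) x 115 (y) x 8 mm, three pockets with black floors 3 mm above its underside, rim and ribs 5 mm above those floors; any yaw. Fixed on a raised black breadboard (195 x 220 mm, top 85 mm above the table) nearer the robot than the parts, between a 142 mm high instrument (left) and a tall monitor (right). Origin: centre of the underside; z up.
- long_pocket (a point): Centre of the floor of the long narrow pocket: 92 mm along its x, 29 mm along its y, 5 mm deep, at (0, 39, 3) mm in the tray's frame, axes as the tray's. A 12 mm wide rib parts it from the two other pockets.
- square_pocket (a point): Centre of the floor of the square pocket, 66 x 66 mm, 5 mm deep, at (-21, -20.5, 3) mm in the tray's frame, axes as the tray's. A 12 mm rib parts it from the short pocket.
- short_pocket (a point): Centre of the floor of the short narrow pocket: 30 mm along its x, 66 mm along its y, 5 mm deep, at (39, -20.5, 3) mm in the tray's frame, axes as the tray's.
- short_post: The shorter bright steel post, a plain rod 75 mm long (along its y), 13 mm thick, about 75 g. Like all parts it lies on a long raised green board (120 x 410 mm, top 85 mm above the table); a black lamp housing, 285 mm high, stands behind its left half, a laser supply behind its right end. Origin: mid-length, at the underside; z up. Belongs in the long pocket.
- clear_box: Flat square filter box, black base under a clear lid that looks smoky grey from above, white label, 50 x 50 x 21 mm, about 40 g, closed (the lid does not come open). Origin: centre of the underside; z up. Belongs in the square pocket.
- coupler: Small bright metal coaxial coupler lying on its side, 32 mm long (along its y), 14 mm thick, about 20 g. Origin: mid-length, at its underside; z up. Belongs in the short pocket.
- long_post: Look-alike, stays: the longer bright steel post, 100 mm long (along its y), 13 mm thick. Origin: mid-length, at its underside.
- black_box: Look-alike, stays: filter box with an opaque black lid and white label, 50 x 50 x 21 mm. Origin: centre of the underside.

How it is judged:
By the outcome, as a careful person would: the job done as asked, in the order asked, and still so for the second after the job is handed in, with the robot touching nothing.
It also fails if it takes over 72 s, if anything falls off the work surface, if the arm or the gripper's body presses on something with over 40 N, if the wrist force passes 120 N, or if a joint passes its speed limit or range.

## Working session

There is one attempt and no reset: what is moved stays moved. The work goes in short steps, Python scripts to look and compute and a tool call to move; the robot and the scene stay as the last step left them, time stands still between calls to the robot, and variables do not carry over. Pictures are saved under pics/ and viewed, at most 14 in all, crops included, and the job is handed in when it is done.

Besides the shell and the picture viewer there is one more tool, called after "Request:" in YAML: its name, and indented under it one key for each argument. play_rows: Moves the arm, as the interface text tells. Its arguments: {"type":"object","properties":{"series":{"type":"array"}},"required":["series"]}

```bash
mkdir -p pics
cat > h.py <<'E'
import numpy as np, cv2
from plant import manip
def grab(n,f=None):
    d=manip.grab_frame(n)
    if f: cv2.imwrite('pics/'+f,d['frame'])
    return d
def ray(d,uv,z):
    K,R,t=[np.array(d[k],float) for k in('mtx','R','t')]
    c=-R.T@t; v=R.T@np.linalg.solve(K,[uv[0],uv[1],1.])
    return c+v*(z-c[2])/v[2]
def proj(d,X):
    K,R,t=[np.array(d[k],float) for k in('mtx','R','t')]
    p=K@(R@np.array(X)+t.ravel()); return p[:2]/p[2]
E
python3 - <<'E'
from h import *
for n in('top','side'):
    d=grab(n,n+'0.png'); R=np.array(d['R']);print(n,-R.T@np.array(d['t']).ravel(),R[2]); np.savez('pics/%s0.npz'%n,**d)
print(manip.state())
E
```

```text
top [0.37939725 0.01302536 0.9654169 ] [ 0.16764909 -0.02167425 -0.98560845]
side [ 0.59273965 -0.652893    0.70675398] [-0.09474546  0.73645883 -0.66981467]
{'time': 0.1, 'joint_pos': array([-1.43800063e+00,  5.32913126e-02,  1.61416812e+00, -3.27943756e-06,
        1.47600430e+00, -1.18993083e-01]), 'joint_vel': array([ 0.00016886, -0.00118242, -0.00282382,  0.00043666, -0.00123224,
       -0.00078155]), 'joint_efforts': array([ 1.12514303e-03, -3.94904351e+01, -3.71362102e+01, -4.72896227e-05,
        3.96392730e-03,  1.50650555e-05]), 'tool_pos': array([ 0.1556382 , -0.60472311,  0.23017884]), 'tool_rot': array([-9.35504475e-04,  9.92085309e-01,  1.25562196e-01, -8.08855719e-06]), 'contact_force': array([ 0.11220753, -0.23134439, -0.38171871]), 'ft_torque': array([-0.01777701,  0.03138798,  0.01951173]), 'grasp_force': 0.0, 'gripper_width': 0.9981054694075787}
```

View pics/top0.png

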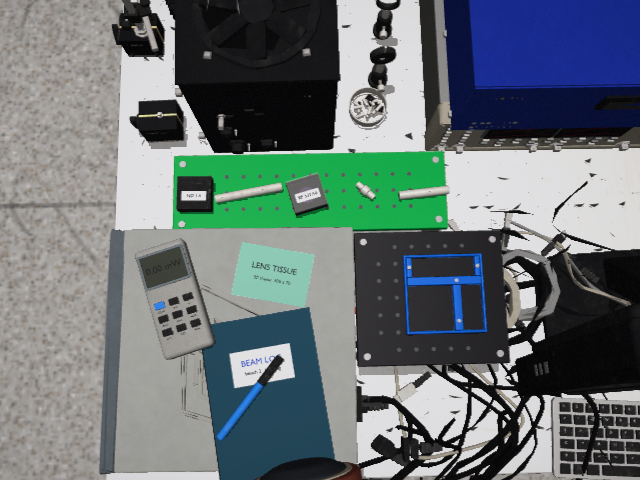

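View pics/side0.png

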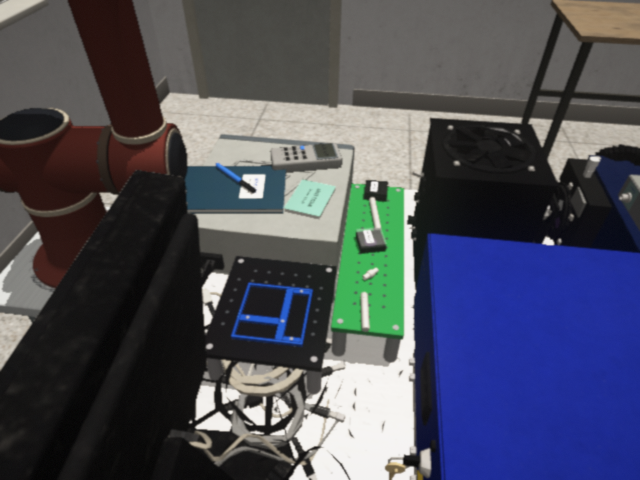

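The top view shows, left to right, the black box (195,195), long post (250,193), clear box (307,194), coupler (366,190) and short post (424,193). The tray is at about (445,293), with its long pocket on the far side and its short pocket on the right. The side view agrees.

```bash
cat > m.py <<'E'
from h import *
def rect(d,mask,z,amin=60):
    out=[]
    cs,_=cv2.findContours(mask.astype(np.uint8)*255,cv2.RETR_EXTERNAL,cv2.CHAIN_APPROX_NONE)
    for c in cs:
        if cv2.contourArea(c)<amin: continue
        P=np.array([ray(d,p,z)[:2] for p in c[:,0].astype(float)])
        (cx,cy),(w,h),a=cv2.minAreaRect((P*1000).astype(np.float32))
        b=cv2.boxPoints(((cx,cy),(w,h),a)); e=b[1]-b[0],b[2]-b[1]
        L=max(e,key=np.linalg.norm); yaw=np.degrees(np.arctan2(L[1],L[0]))%180
        M=cv2.moments(c)
        out.append((np.round([M['m10']/M['m00'],M['m01']/M['m00']]).astype(int).tolist(),'xy',round(cx,1),round(cy,1),'size',round(max(w,h),1),round(min(w,h),1),'longyaw',round(yaw,1)))
    return out
def board(d):
    f=d['frame'].astype(int);B,G,R=f[...,0],f[...,1],f[...,2]
    green=(G>90)&(G>1.6*R)&(G>1.6*B)
    hull=np.zeros(green.shape,np.uint8)
    k=cv2.morphologyEx(green.astype(np.uint8),cv2.MORPH_OPEN,np.ones((3,3)))
    cs,_=cv2.findContours(k,cv2.RETR_EXTERNAL,cv2.CHAIN_APPROX_NONE)
    cv2.fillPoly(hull,[cv2.convexHull(max(cs,key=cv2.contourArea))],1)
    return f,green,hull>0
E
python3 - <<'E'
from m import *
for n in('top','side'):
    d=dict(np.load('pics/%s0.npz'%n)); f,g,h=board(d)
    print(n,d['mtx'][0,0])
    obj=h&~g
    obj=cv2.morphologyEx(obj.astype(np.uint8),cv2.MORPH_OPEN,np.ones((3,3)))
    for r in rect(d,obj,.0915): print(' obj',r)
    B,G,R=f[...,0],f[...,1],f[...,2]
    bright=(f.min(2)>110); v,u=np.indices(bright.shape)
    hd=cv2.dilate(h.astype(np.uint8),np.ones((9,9)))>0
    for r in rect(d,bright&hd,.0915,25): print(' bright',r)
    blue=(B>120)&(B>1.7*R)&(B>1.3*G)
    sel=(u>390)&(u<500)&(v>245)&(v<345) if n=='top' else (u>225)&(u<330)&(v>270)&(v<355)
    for r in rect(d,blue&sel,.093,300): print(' tray',r)
E
python3 -c "
import cv2
i=cv2.imread('pics/top0.png')[140:350,160:520]
cv2.imwrite('pics/c0.png',cv2.resize(i,(792,462),interpolation=cv2.INTER_CUBIC))"
```

```text
top 604.8550443785206
 obj ([316, 228], 'xy', 553.1, 12.0, 'size', 104.5, 3.0, 'longyaw', np.float32(88.9))
 obj ([421, 192], 'xy', 605.3, -147.5, 'size', 72.0, 15.8, 'longyaw', np.float32(95.8))
 obj ([248, 192], 'xy', 608.9, 111.0, 'size', 101.3, 15.9, 'longyaw', np.float32(98.4))
 obj ([365, 190], 'xy', 609.5, -62.8, 'size', 34.1, 14.5, 'longyaw', np.float32(54.3))
 obj ([195, 194], 'xy', 608.0, 189.8, 'size', 54.9, 53.6, 'longyaw', np.float32(179.0))
 obj ([307, 194], 'xy', 605.9, 22.2, 'size', 57.7, 57.4, 'longyaw', np.float32(12.9))
 bright ([181, 224], 'xy', 563.7, 208.6, 'size', 10.2, 7.5, 'longyaw', np.float32(88.9))
 bright ([193, 195], 'xy', 605.6, 191.8, 'size', 37.0, 13.7, 'longyaw', np.float32(89.0))
 bright ([307, 195], 'xy', 602.7, 23.5, 'size', 38.7, 17.1, 'longyaw', np.float32(106.2))
 bright ([248, 192], 'xy', 609.7, 111.3, 'size', 100.9, 11.7, 'longyaw', np.float32(100.2))
 bright ([365, 190], 'xy', 609.8, -63.2, 'size', 31.9, 11.9, 'longyaw', np.float32(42.7))
 bright ([182, 164], 'xy', 655.1, 209.4, 'size', 9.0, 7.8, 'longyaw', np.float32(89.0))
 bright ([435, 1
[... 745 characters left out ...]
'xy', 550.2, -174.1, 'size', 60.3, 5.1, 'longyaw', np.float32(92.8))
 bright ([365, 310], 'xy', 604.8, -149.0, 'size', 79.3, 13.6, 'longyaw', np.float32(96.0))
 bright ([370, 273], 'xy', 609.7, -63.7, 'size', 36.6, 14.7, 'longyaw', np.float32(54.4))
 bright ([372, 225], 'xy', 595.8, 86.5, 'size', 149.6, 51.1, 'longyaw', np.float32(100.6))
 bright ([403, 254], 'xy', 669.9, 11.7, 'size', 425.4, 40.0, 'longyaw', np.float32(94.3))
 bright ([374, 186], 'xy', 603.6, 205.0, 'size', 39.1, 18.0, 'longyaw', np.float32(92.4))
 bright ([358, 183], 'xy', 568.9, 209.8, 'size', 29.9, 27.0, 'longyaw', np.float32(8.2))
 tray ([273, 313], 'xy', 454.0, -176.5, 'size', 116.9, 115.2, 'longyaw', np.float32(90.2))
```

View pics/c0.png

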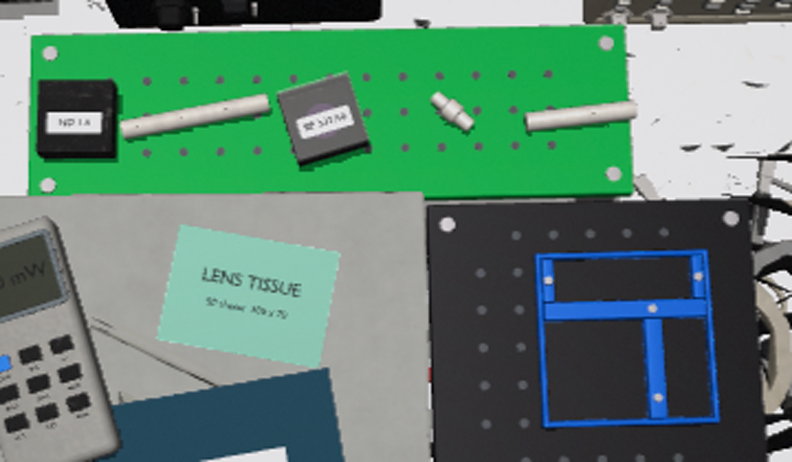

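The crop confirms the layout: the short post overhangs the board's right edge, spanning crop (526,122)–(636,107). The long pocket is at the tray's far side. The monitor near the swing path still needs locating before I move.

Run:
```python
from h import *
s=cv2.imread('pics/side0.png')[120:480,0:300];t=cv2.imread('pics/top0.png')[200:480,480:640]
s=np.clip(s.astype(float)*2.2,0,255).astype(np.uint8);t=np.clip(t.astype(float)*2.2,0,255).astype(np.uint8)
s=cv2.resize(s,(450,540));t=cv2.resize(t,(309,540))
cv2.imwrite('pics/mon.png',np.hstack([s,t]))
d=dict(np.load('pics/top0.npz'))
for uv in((399.1,195.5),(449.5,188.6)): print(ray(d,uv,.0915))
```

```text
[ 0.60006805 -0.1133999   0.0915    ]
[ 0.60929359 -0.18936597  0.0915    ]
```

View pics/mon.png

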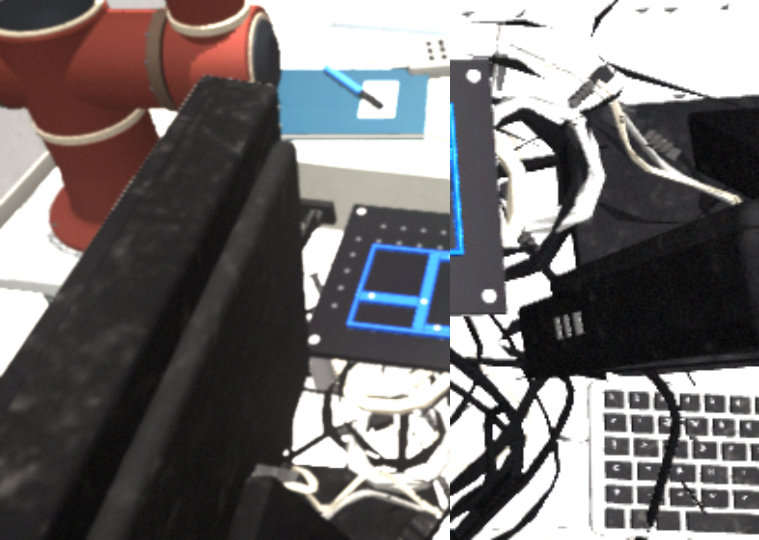

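The monitor's upper left corner is at side (137,173), which looks like top (560,394). Its end face faces the tray. I'll triangulate that corner.

Run:
```python
from h import *
T,S=[dict(np.load('pics/%s0.npz'%n)) for n in('top','side')]
P=lambda d:d['mtx']@np.c_[d['R'],d['t'].ravel()]
for a,b in(((560,394),(137,173)),((560,394),(185,180)),((519,360),(185,180)),((516,394),(200,330))):
    X=cv2.triangulatePoints(P(T),P(S),np.float64(a).reshape(2,1),np.float64(b).reshape(2,1));X=(X[:3]/X[3]).ravel();print(X.round(3),proj(T,X).round(),proj(S,X).round())
# monitor left end ray
for z in(.1,.2,.3,.4,.5): print(z,ray(T,(560,394),z).round(3),ray(T,(517,394),z).round(3),ray(S,(137,173),z).round(3),ray(S,(185,180),z).round(3))
```

```text
[ 0.325 -0.217  0.385] [564. 401.] [147. 173.]
[ 0.344 -0.214  0.376] [555. 380.] [165. 179.]
[ 0.361 -0.188  0.358] [520. 362.] [188. 180.]
[ 0.327 -0.253  0.121] [512. 382.] [181. 330.]
0.1 [ 0.308 -0.326  0.1  ] [ 0.309 -0.265  0.1  ] [0.064 0.166 0.1  ] [0.182 0.155 0.1  ]
0.2 [ 0.316 -0.287  0.2  ] [ 0.317 -0.233  0.2  ] [0.151 0.031 0.2  ] [0.25  0.022 0.2  ]
0.3 [ 0.324 -0.248  0.3  ] [ 0.325 -0.201  0.3  ] [ 0.239 -0.104  0.3  ] [ 0.317 -0.111  0.3  ]
0.4 [ 0.332 -0.209  0.4  ] [ 0.333 -0.169  0.4  ] [ 0.326 -0.239  0.4  ] [ 0.385 -0.244  0.4  ]
0.5 [ 0.341 -0.169  0.5  ] [ 0.342 -0.137  0.5  ] [ 0.413 -0.374  0.5  ] [ 0.453 -0.377  0.5  ]
```

Request:
play_rows:
  series:
    - [[0,0,0.045,0,0,0,1],[0,0,0.045,0,0,0,0.6],[0,0,0.045,0,0,0,0.6],[0,0,0.045,0,0,0,0.6],[0,0,0.045,0,0,0,0.6],[0,0,0.045,0,0,0,0.6],[0,0,0.045,0,0,0,0.6],[0.01,0.02,0.02,0,0,0,0.6],[0.02,0.04,0,0,0,5,0.6],[0.02,0.04,0,0,0,5,0.6]]

```text
time: 1.1
tool_pos: [0.2059, -0.5047, 0.5664]
tool_rot: [0.0, 0.977, 0.213, 0.0]
contact_force: [1.7, -0.3, 0.7]
gripper_width: 0.6
grasp_force: 0.0
```

Request:
play_rows:
  series:
    - [[0.025,0.04,0,0,0,7.2,0.6],[0.025,0.04,0,0,0,7.2,0.6],[0.025,0.04,0,0,0,7.2,0.6],[0.025,0.04,0,0,0,7.2,0.6],[0.025,0.04,0,0,0,7.2,0.6],[0.025,0.04,0,0,0,7.2,0.6],[0.03,0.04,0,0,0,7.2,0.6],[0.03,0.035,0,0,0,7.2,0.6],[0.04,0.02,0,0,0,7.2,0.6],[0.04,0.015,0,0,0,7.2,0.6]]

```text
time: 2.1
tool_pos: [0.4967, -0.1531, 0.5668]
tool_rot: [0.001, 0.664, 0.748, 0.0]
contact_force: [1.2, 0.2, 1.2]
gripper_width: 0.602
grasp_force: 0.0
```

Request:
play_rows:
  series:
    - [[0.036,0,-0.03,0,0,0,0.6],[0.036,0,-0.03,0,0,0,0.6],[0.036,0.0015,-0.03,0,0,0,0.6],[0,0,-0.04,0,0,0,0.6],[0,0,-0.045,0,0,0,0.6],[0,0,-0.045,0,0,0,0.6],[0,0,-0.045,0,0,0,0.6],[0,0,-0.045,0,0,0,0.6],[0,0,-0.04,0,0,0,0.6],[0,0,-0.03,0,0,0,0.6]]

```text
time: 3.1
tool_pos: [0.602, -0.1531, 0.182]
tool_rot: [-0.002, 0.666, 0.746, -0.001]
contact_force: [0.2, -0.3, -0.2]
gripper_width: 0.597
grasp_force: 0.0
```

Run:
```python
from h import *
d=grab('side','s1.png');e=grab('top','t1.png')
print(manip.state()['tool_pos'],[proj(x,manip.state()['tool_pos']).round() for x in(d,e)])
cv2.imwrite('pics/v1.png',np.hstack([cv2.resize(d['frame'][130:370,270:470],(400,480)),cv2.resize(e['frame'][110:350,320:520],(400,480))]))
```

```text
[ 0.60000641 -0.1523579   0.17923972] [array([365., 274.]), array([437., 179.])]
```

View pics/v1.png

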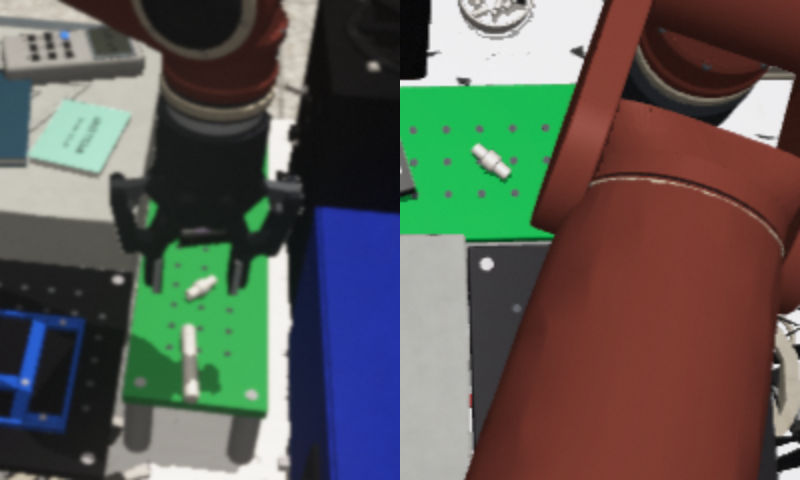

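The left half shows the open fingers straddling the post's line: fingertips at crop (155,270) and (237,270), post at (190,360). The arm hides the post in the top view.

Request:
play_rows:
  series:
    - [[0.003,0,-0.03,0,0,0,0.6],[0,0,-0.025,0,0,0,0.6],[0,0,-0.015,0,0,0,0.6],[0,0,-0.01,0,0,0,0.6],[0,0,0,0,0,0,0.6],[0,0,0,0,0,0,0.6]]

```text
time: 3.8
tool_pos: [0.6075, -0.1541, 0.1077]
tool_rot: [0.001, 0.666, 0.746, 0.0]
contact_force: [0.6, -0.1, -0.2]
gripper_width: 0.6
grasp_force: 0.0
```

Request:
play_rows:
  series:
    - [[-0.003,0.002,-0.01,0,0,0,0.6],[0,0,-0.0085,0,0,0,0.5],[0,0,0,0,0,0,0.3],[0,0,0,0,0,0,0.1],[0,0,0,0,0,0,0],[0,0,0,0,0,0,0],[0,0,0,0,0,0,0],[0,0,0,0,0,0,0]]

```text
time: 4.6
tool_pos: [0.6037, -0.1518, 0.0879]
tool_rot: [0.0, 0.666, 0.746, 0.0]
contact_force: [0.1, -0.4, -0.4]
gripper_width: 0.111
grasp_force: 61.3
```

Request:
play_rows:
  series:
    - [[0,0,0.01,0,0,0,0],[0,0,0.02,0,0,0,0],[0,0,0.03,0,0,0,0],[0,0,0.03,0,0,0,0],[0,0,0.02,0,0,0,0],[0,0,0,0,0,0,0]]

```text
time: 5.2
tool_pos: [0.606, -0.1527, 0.2033]
tool_rot: [0.004, 0.666, 0.746, 0.002]
contact_force: [-0.3, 0.1, 0.1]
gripper_width: 0.11
grasp_force: 61.3
```

Request:
play_rows:
  series:
    - [[-0.02,-0.004,0,0,0,-2.5,0],[-0.035,-0.007,0,0,0,-2.5,0],[-0.035,-0.007,0,0,0,-1.5,0],[-0.021,-0.004,-0.02,0,0,0,0],[0,0,-0.025,0,0,0,0],[0,0,-0.015,0,0,0,0],[0,0,0,0,0,0,0],[0,0,0,0,0,0,0]]

```text
time: 6.0
tool_pos: [0.4929, -0.1736, 0.1376]
tool_rot: [-0.0, 0.707, 0.707, -0.0]
contact_force: [0.3, 0.7, -0.6]
gripper_width: 0.111
grasp_force: 61.3
```

Run:
```python
from h import *
d=grab('side');e=grab('top')
s=manip.state();print(s['tool_pos'],s['tool_rot'],s['gripper_width'],[proj(x,s['tool_pos']).round() for x in(d,e)])
cv2.imwrite('pics/v2.png',np.hstack([cv2.resize(d['frame'][190:370,200:350],(500,600)),cv2.resize(e['frame'][140:380,400:520],(300,600))]))
```

```text
[ 0.49379414 -0.17407362  0.13902667] [9.03447983e-04 7.07398189e-01 7.06814618e-01 2.86000139e-04] 0.1101400740959173 [array([296., 295.]), array([451., 261.])]
```

View pics/v2.png

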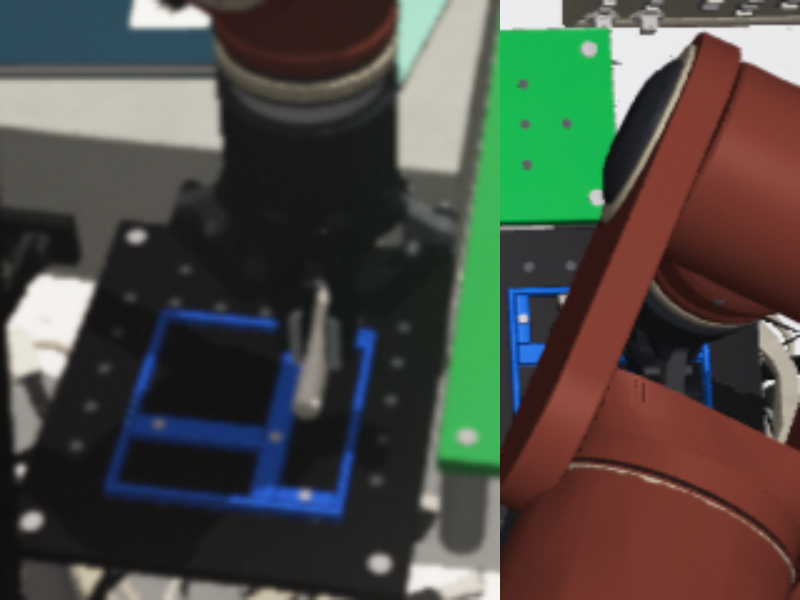

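The post is held between the fingers above the long pocket: near end at crop (308,405), far end at (320,290). I'll check its tilt and its position along y.

Run:
```python
from h import *
d=dict(np.load('pics/side0.npz'))
for X in((.493,-.211,.143),(.493,-.136,.143),(.493,-.211,.149),(.493,-.136,.149)): p=proj(d,X);print(X,((p-[200,190])/.3).round())
```

```text
(0.493, -0.211, 0.143) [306. 403.]
(0.493, -0.136, 0.143) [333. 285.]
(0.493, -0.211, 0.149) [305. 395.]
(0.493, -0.136, 0.149) [332. 277.]
```

Request:
play_rows:
  series:
    - [[0,0,-0.02,0,0,0,0],[0,0,-0.015,0,0,0,0],[0,0,-0.0085,0,0,0,0],[0,0,0,0,0,0,0],[0,0,0,0,0,0,0],[0,0,0,0,0,0,0]]

```text
time: 6.7
tool_pos: [0.4933, -0.1741, 0.0952]
tool_rot: [0.001, 0.708, 0.707, 0.0]
contact_force: [0.1, 0.4, -0.7]
gripper_width: 0.113
grasp_force: 61.3
```

Request:
play_rows:
  series:
    - [[0,0,-0.001,0,0,0,0],[0,0,0,0,0,0,0.15],[0,0,0,0,0,0,0.22],[0,0,0,0,0,0,0.3],[0,0,0,0,0,0,0.4],[0,0,0.01,0,0,0,0.5],[0,0,0.03,0,0,0,0.6],[0,0,0.04,0,0,0,0.8],[0,0,0.045,0,0,0,1],[0.02,0.03,0.03,0,0,0,1]]

```text
time: 7.7
tool_pos: [0.5129, -0.146, 0.2531]
tool_rot: [0.003, 0.709, 0.705, 0.0]
contact_force: [1.4, 0.2, 0.4]
gripper_width: 1.001
grasp_force: 0.0
```

Run:
```python
from m import *
T,S=[dict(np.load('pics/%s0.npz'%n)) for n in('top','side')]
print(ray(T,(300,230),.142),ray(S,(345,190),.142),ray(T,(354,300),.142))
# lid by dark/grey mask within box, at lid height; side-view silhouettes
d=T;f,g,h=board(d);v,u=np.indices(g.shape)
o=h&~g&(u>284)&(u<332)
o=cv2.morphologyEx(o.astype(np.uint8),cv2.MORPH_OPEN,np.ones((3,3)))
for z in(.085,.106): print(z,rect(d,o,z))
e=grab('top','t3.png');f,g,h=board(e)
o=cv2.morphologyEx((h&~g&(u>284)&(u<332)).astype(np.uint8),cv2.MORPH_OPEN,np.ones((3,3)));print(rect(e,o,.106))
s=grab('side','s3.png')
cv2.imwrite('pics/v3.png',np.hstack([cv2.resize(s['frame'][250:370,200:350],(500,400)),cv2.resize(e['frame'][160:240,270:350],(300,400))]))
```

```text
[0.54068296 0.03362659 0.142     ] [0.54473838 0.11224591 0.142     ] [ 0.44222902 -0.03834537  0.142     ]
0.085 [([308, 228], 'xy', 554.6, 23.1, 'size', 68.2, 3.0, 'longyaw', np.float32(88.9)), ([307, 194], 'xy', 607.5, 22.3, 'size', 58.2, 57.8, 'longyaw', np.float32(12.9))]
0.106 [([308, 228], 'xy', 550.5, 22.9, 'size', 66.6, 3.0, 'longyaw', np.float32(88.9)), ([307, 194], 'xy', 602.1, 22.0, 'size', 56.8, 56.4, 'longyaw', np.float32(12.9))]
[([308, 228], 'xy', 550.5, 22.9, 'size', 66.6, 3.0, 'longyaw', np.float32(88.9)), ([307, 194], 'xy', 602.3, 21.3, 'size', 57.8, 56.8, 'longyaw', np.float32(102.9))]
```

View pics/v3.png

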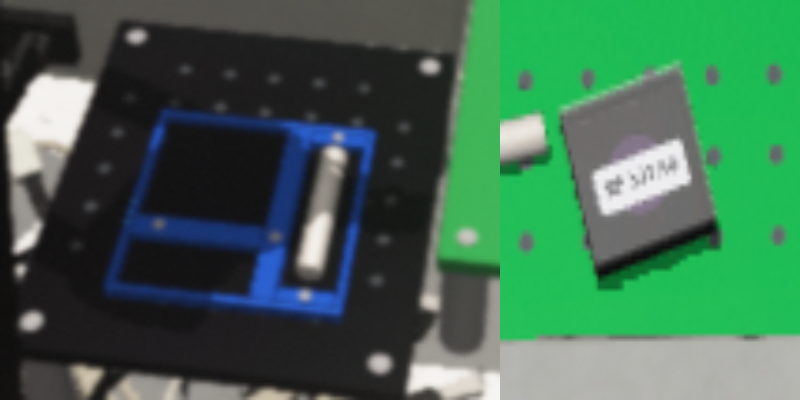

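The post lies in the long pocket: ends at crop (335,155) and (310,272). The box's lid corners are at crop (560,108), (680,66), (716,222) and (597,262).

Run:
```python
from h import *
T=dict(np.load('pics/top0.npz'))
P=np.array([ray(T,p,.106)[:2] for p in((286,181.6),(318,173.2),(327.6,204.4),(295.9,212.4))])
print(P.round(4),P.mean(0))
for k in range(4):
    e=P[(k+1)%4]-P[k];print(np.hypot(*e),np.degrees(np.arctan2(e[1],e[0]))%90)
```

```text
[[ 0.6204  0.0539]
 [ 0.6323  0.0068]
 [ 0.585  -0.0063]
 [ 0.5739  0.0401]] [0.60289207 0.02364506]
0.04862895130503705 14.189804514593675
0.04909830515540679 15.414812724354675
0.04764559183243694 13.43776629273053
0.048504524494332714 16.59686000353074
```

Request:
play_rows:
  series:
    - [[0.01,0.03,0,0,0,3,0.8],[0.02,0.04,0,0,0,3,0.8],[0.03,0.045,0,0,0,3,0.8],[0.02,0.035,0,0,0,3,0.8],[0.01,0.018,-0.02,0,0,3,0.8],[0,0,-0.03,0,0,0,0.8],[0,0,-0.03,0,0,0,0.8],[0,0,-0.015,0,0,0,0.8],[0,0,0,0,0,0,0.8],[0,0,0,0,0,0,0.8]]

```text
time: 8.8
tool_pos: [0.6008, 0.0205, 0.1541]
tool_rot: [0.0, 0.609, 0.793, 0.0]
contact_force: [0.2, 0.6, -0.4]
gripper_width: 0.798
grasp_force: 0.0
```

Request:
play_rows:
  series:
    - [[0.002,0.003,-0.03,0,0,0,0.8],[0,0,-0.02,0,0,0,0.8],[0,0,-0.014,0,0,0,0.8],[0,0,0,0,0,0,0.8],[0,0,0,0,0,0,0.7],[0,0,0,0,0,0,0.5],[0,0,0,0,0,0,0.4],[0,0,0,0,0,0,0.4],[0,0,0,0,0,0,0.4]]

```text
time: 9.7
tool_pos: [0.6044, 0.0235, 0.0922]
tool_rot: [0.002, 0.609, 0.793, 0.001]
contact_force: [-0.0, 0.2, 5.4]
gripper_width: 0.563
grasp_force: 63.8
```

Request:
play_rows:
  series:
    - [[0,0,0.01,0,0,0,0.4],[0,0,0.025,0,0,0,0.4],[0,0,0.035,0,0,0,0.4],[0,0,0.035,0,0,0,0.4],[0,0,0.01,0,0,0,0.4],[0,0,0,0,0,0,0.4]]

```text
time: 10.3
tool_pos: [0.6037, 0.0237, 0.207]
tool_rot: [0.002, 0.609, 0.793, 0.001]
contact_force: [0.6, -0.5, -1.1]
gripper_width: 0.563
grasp_force: 63.1
```

Run:
```python
from h import *
s=manip.state();print(s['tool_pos'],s['contact_force'],s['gripper_width'])
d=grab('side');P=s['tool_pos'];p=proj(d,P).round().astype(int);print(p)
cv2.imwrite('pics/v4.png',cv2.resize(d['frame'][130:290,300:460],(480,480)))
```

```text
[0.6036778  0.0237189  0.20699466] [ 0.63289936 -0.54466533 -1.0871439 ] 0.5631637552087236
[375 193]
```

View pics/v4.png

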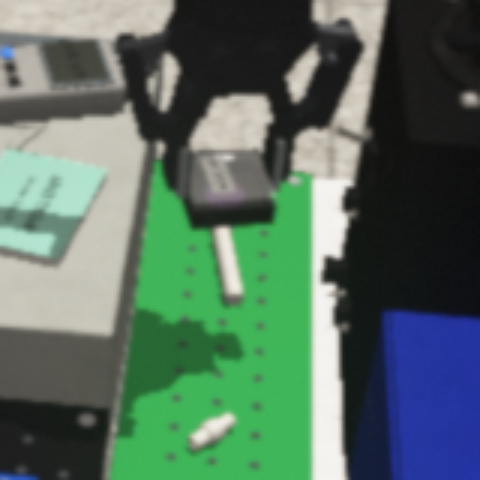

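The box is held level between the fingers at crop (230,187). Next it goes to the square pocket.

Request:
play_rows:
  series:
    - [[-0.01,-0.02,0,0,0,-2,0.4],[-0.025,-0.03,0,0,0,-3,0.4],[-0.03,-0.035,0,0,0,-3,0.4],[-0.03,-0.035,0,0,0,-3,0.4],[-0.03,-0.03,0,0,0,-2,0.4],[-0.03,-0.02,0,0,0,-2,0.4],[-0.016,-0.007,-0.02,0,0,0,0.4],[0,0,-0.03,0,0,0,0.4],[0,0,-0.02,0,0,0,0.4],[0,0,0,0,0,0,0.4]]

```text
time: 11.35
tool_pos: [0.4275, -0.1513, 0.1282]
tool_rot: [-0.005, 0.708, 0.706, -0.002]
contact_force: [-0.6, -0.8, -0.4]
gripper_width: 0.564
grasp_force: 63.0
```

Request:
play_rows:
  series:
    - [[0,0,0,0,0,0,0.4],[0,0,0,0,0,0,0.4]]

```text
time: 11.55
tool_pos: [0.4319, -0.1533, 0.1349]
tool_rot: [0.0, 0.707, 0.707, 0.0]
contact_force: [0.1, -0.3, 0.1]
gripper_width: 0.565
grasp_force: 63.0
```

Run:
```python
from h import *
s=manip.state();print(s['tool_pos'],s['tool_rot'])
d=grab('side','s5.png')
cv2.imwrite('pics/v5.png',cv2.resize(d['frame'][220:370,200:350],(600,600)))
x,y,z=s['tool_pos']; x0,y0=.433,-.153
for a,b in((-1,-1),(-1,1),(1,1),(1,-1)):
  print('held',((proj(d,(x+.025*a,y+.025*b,z+.014))-[200,220])*4).round(),'pocket',((proj(d,(x0+.033*a,y0+.033*b,.093))-[200,220])*4).round())
```

```text
[ 0.43190567 -0.15329396  0.13492352] [3.68072283e-04 7.07473789e-01 7.06739478e-01 1.11805565e-04]
held [168. 267.] pocket [162. 368.]
held [199. 178.] pocket [201. 251.]
held [316. 190.] pocket [347. 267.]
held [291. 280.] pocket [317. 386.]
```

View pics/v5.png

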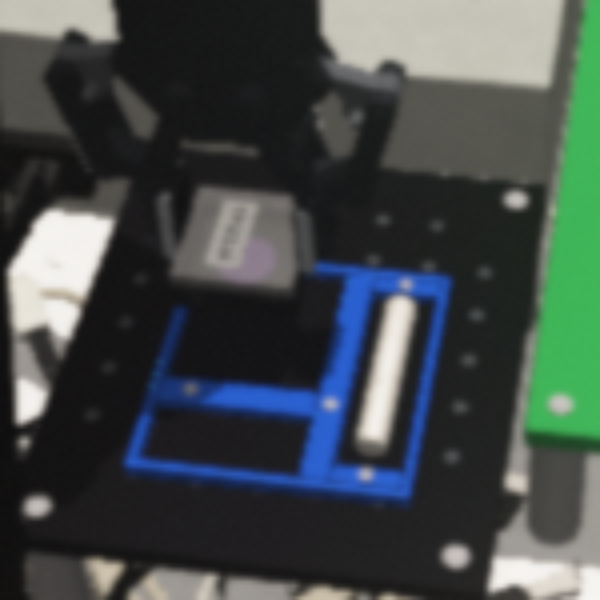

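The box is level over the square pocket, with its lid's near edge at crop (170,280)–(296,295). The post sits well in its own pocket. Lowering now.

Request:
play_rows:
  series:
    - [[0.001,0,-0.015,0,0,0,0.4],[0,0,-0.015,0,0,0,0.4],[0,0,-0.006,0,0,0,0.4],[0,0,-0.003,0,0,0,0.4],[0,0,0,0,0,0,0.4],[0,0,0,0,0,0,0.4],[0,0,0,0,0,0,0.4]]

```text
time: 12.3
tool_pos: [0.4329, -0.1534, 0.0961]
tool_rot: [0.001, 0.708, 0.707, 0.0]
contact_force: [0.3, 0.9, 0.4]
gripper_width: 0.567
grasp_force: 63.0
```

Request:
play_rows:
  series:
    - [[0,0,0,0,0,0,0.6],[0,0,0,0,0,0,0.64],[0,0,0,0,0,0,0.66],[0,0,0,0,0,0,0.66],[0,0,0.01,0,0,0,0.66],[0,0,0.025,0,0,0,0.66],[0,0,0.04,0,0,0,0.6],[0.01,0.01,0.045,0,0,0,0.6],[0.03,0.02,0.02,0,0,0,0.6],[0.03,0.02,0,0,0,0,0.6]]

```text
time: 13.3
tool_pos: [0.5056, -0.1037, 0.2419]
tool_rot: [0.005, 0.708, 0.706, 0.002]
contact_force: [0.8, -0.9, 0.8]
gripper_width: 0.6
grasp_force: 0.0
```

Run:
```python
from m import *
T=dict(np.load('pics/top0.npz'));f,g,h=board(T);v,u=np.indices(g.shape)
b=(f.min(2)>100)&h&(u>350)&(u<385)&(v>170)&(v<210)
ys,xs=np.nonzero(b);c=np.array([xs.mean(),ys.mean()]);w,V=np.linalg.eigh(np.cov(np.c_[xs,ys].T));a=V[:,1]
q=[ray(T,c+s*10*a,.092)[:2] for s in(-1,1)];e=q[1]-q[0]
print(len(xs),ray(T,c,.092),np.degrees(np.arctan2(e[1],e[0]))%180)
print(manip.state()['tool_pos'],manip.state()['contact_force'])
e=grab('top');s=grab('side','s6.png')
cv2.imwrite('pics/v6.png',np.hstack([cv2.resize(s['frame'][250:370,200:350],(450,360)),cv2.resize(T['frame'][165:215,340:390],(350,360),interpolation=cv2.INTER_CUBIC)]))
```

```text
147 [ 0.60956601 -0.06334503  0.092     ] 48.09550425318347
[ 0.50559055 -0.10366544  0.2419452 ] [ 0.76623315 -0.88190165  0.75366712]
```

View pics/v6.png

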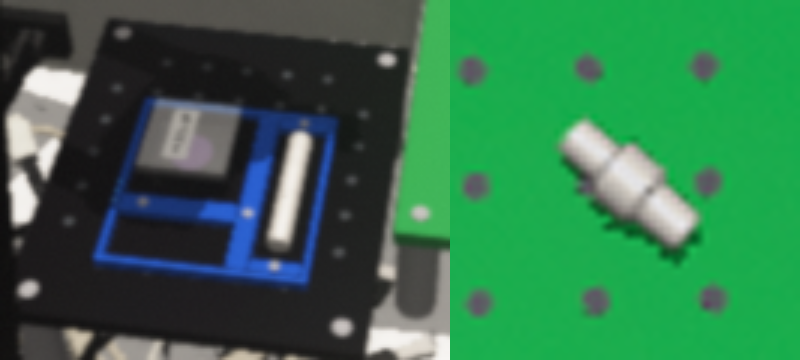

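The box sits in the square pocket, with its lid at crop (190,140) in the left view. The coupler spans (578,140)–(685,232) in the right view, so its axis yaw is about 49° and its centre is (0.610, -0.063).

Request:
play_rows:
  series:
    - [[0.02,0.008,0,0,0,-7,0.5],[0.03,0.01,0,0,0,-7,0.5],[0.03,0.012,0,0,0,-7,0.5],[0.024,0.01,-0.01,0,0,-7,0.5],[0,0,-0.03,0,0,-7,0.5],[0,0,-0.03,0,0,-6,0.5],[0,0,-0.03,0,0,0,0.5],[0,0,0,0,0,0,0.5],[0,0,0,0,0,0,0.5]]

```text
time: 14.3
tool_pos: [0.6059, -0.0635, 0.1355]
tool_rot: [-0.0, 0.91, 0.414, -0.001]
contact_force: [-0.9, 0.6, -0.4]
gripper_width: 0.502
grasp_force: 0.0
```

Request:
play_rows:
  series:
    - [[0.0037,0,-0.025,0,0,0,0.5],[0,0,-0.015,0,0,0,0.5],[0,0,-0.007,0,0,0,0.4],[0,0,0,0,0,0,0.3],[0,0,0,0,0,0,0.2],[0,0,0,0,0,0,0],[0,0,0,0,0,0,0],[0,0,0,0,0,0,0],[0,0,0,0,0,0,0]]

```text
time: 15.2
tool_pos: [0.611, -0.0634, 0.0897]
tool_rot: [0.001, 0.91, 0.414, 0.001]
contact_force: [-0.9, 0.2, 5.5]
gripper_width: 0.124
grasp_force: 60.8
```

Request:
play_rows:
  series:
    - [[0,0,0.015,0,0,0,0],[0,0,0.035,0,0,0,0],[-0.005,-0.005,0.04,0,0,-5,0],[-0.02,-0.02,0.02,0,0,-7,0],[-0.03,-0.025,0,0,0,-8,0],[-0.03,-0.025,0,0,0,-8,0],[-0.03,-0.025,0,0,0,-8,0],[-0.025,-0.02,0,0,0,-7,0],[-0.015,-0.01,0,0,0,-6,0],[0,0,0,0,0,0,0]]

```text
time: 16.2
tool_pos: [0.4537, -0.1941, 0.1986]
tool_rot: [0.0, 1.0, -0.002, -0.0]
contact_force: [-0.1, -0.6, -0.4]
gripper_width: 0.123
grasp_force: 60.1
```

Run:
```python
from h import *
s=manip.state();print(s['tool_pos'],s['tool_rot'],s['joint_pos'])
d=grab('side','s7.png')
cv2.imwrite('pics/v7.png',cv2.convertScaleAbs(cv2.resize(d['frame'][60:360,50:450],(800,600)),alpha=1.5))
```

```text
[ 0.45368845 -0.19410733  0.19863238] [ 1.63725030e-04  9.99997361e-01 -2.29144141e-03 -8.48014480e-06] [-5.55048023e-01 -2.48183449e-01  1.94770796e+00 -2.89996405e-04
  1.44191066e+00  1.02036844e+00]
```

View pics/v7.png

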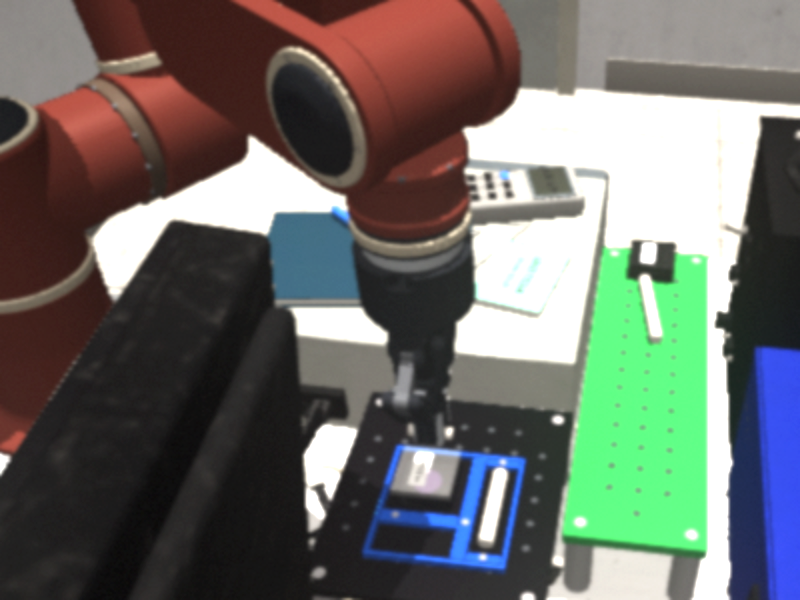

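The coupler is held above the tray. The other parts are in place, and the long post and black box are untouched. Before descending I'll estimate the wrist's height against the monitor.

Run:
```python
from h import *
d=dict(np.load('pics/side0.npz'));K,R,t=d['mtx'],d['R'],d['t'].ravel();c=-R.T@t
def planey(uv,y):
    v=R.T@np.linalg.solve(K,[*uv,1.]);return (c+v*(y-c[1])/v[1]).round(3)
P=lambda x,y:np.array((50+x/2,60+y/2))
for n,q in(('disc',(320,120)),('disc bottom',(335,185)),('forearm low edge',(240,120)),('gripper flange',(420,270))):
    print(n,[planey(P(*q),y) for y in(-.19,-.25)])
print('monitor end',[planey(P(*q),-.22) for q in((270,245),(290,310),(300,480))])
```

```text
disc [array([ 0.405, -0.19 ,  0.448]), array([ 0.429, -0.25 ,  0.481])]
disc bottom [array([ 0.407, -0.19 ,  0.405]), array([ 0.431, -0.25 ,  0.444])]
forearm low edge [array([ 0.356, -0.19 ,  0.444]), array([ 0.387, -0.25 ,  0.478])]
gripper flange [array([ 0.455, -0.19 ,  0.346]), array([ 0.473, -0.25 ,  0.392])]
monitor end [array([ 0.372, -0.22 ,  0.378]), array([ 0.375, -0.22 ,  0.328]), array([ 0.353, -0.22 ,  0.156])]
```

Request:
play_rows:
  series:
    - [[-0.002,-0.004,0,-5,0,0,0],[-0.003,-0.008,0,-5,0,0,0],[-0.003,-0.007,0,-4,0,0,0],[0,0,-0.02,0,0,0,0],[0,0,-0.02,0,0,0,0],[0,0,-0.015,0,0,0,0],[0,0,0,0,0,0,0],[0,0,0,0,0,0,0]]

```text
time: 17.05
tool_pos: [0.4475, -0.212, 0.1434]
tool_rot: [0.122, 0.993, -0.0, -0.0]
contact_force: [0.2, -1.2, 0.5]
gripper_width: 0.118
grasp_force: 60.1
```

Run:
```python
from h import *
s=manip.state();print(s['tool_pos'],s['tool_rot'],s['joint_pos'])
d=grab('side','s8.png');e=grab('top')
cv2.imwrite('pics/v8.png',cv2.convertScaleAbs(np.hstack([cv2.resize(d['frame'][80:360,100:350],(500,560)),cv2.resize(e['frame'][180:480,480:640],(299,560))]),alpha=1.7))
```

```text
[ 0.44748233 -0.21196313  0.1434133 ] [ 1.21771597e-01  9.92558140e-01 -1.16108003e-04 -5.47177546e-05] [-0.47057275 -0.25112725  2.05923745 -0.23073702  1.22968968  1.16662114]
```

View pics/v8.png

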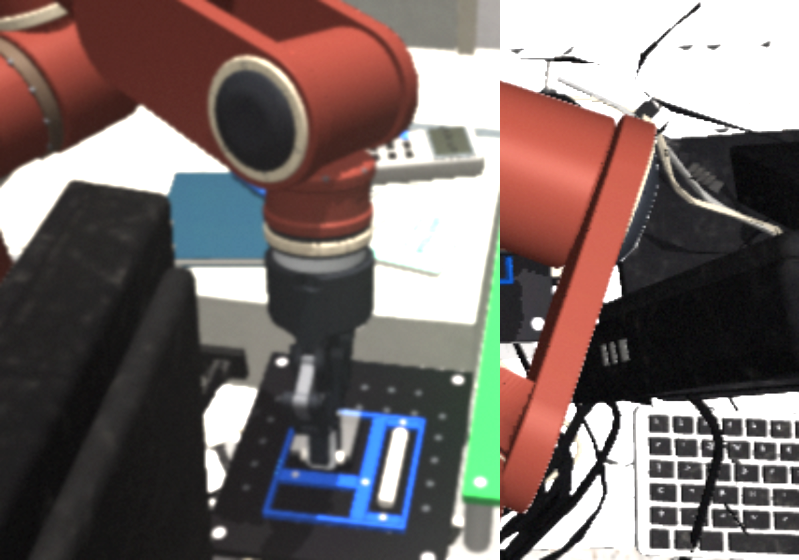

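The view shows the gripper leaning away from the monitor, with the coupler at crop (320,460). The forearm's lower edge at crop (150,115) sits above the monitor's corner at (168,190). I'll compute that clearance.

Run:
```python
from h import *
d=dict(np.load('pics/side0.npz'));K,R,t=d['mtx'],d['R'],d['t'].ravel();c=-R.T@t
def planey(uv,y):
    v=R.T@np.linalg.solve(K,[*uv,1.]);return (c+v*(y-c[1])/v[1]).round(3)
for q in((120,92),(150,112),(180,133),(215,155),(260,180)): print(q,[planey((100+q[0]/2,80+q[1]/2),y) for y in(-.18,-.21,-.24)])
T=dict(np.load('pics/top0.npz'))
# outer side of forearm plate, top crop (600,330),(555,470)
for q in((605,300),(575,400),(550,470)): print([ray(T,(480+(q[0]-500)*160/299,180+q[1]*300/560),z).round(3) for z in(.4,.45,.5)])
```

```text
(120, 92) [array([ 0.336, -0.18 ,  0.429]), array([ 0.353, -0.21 ,  0.447]), array([ 0.369, -0.24 ,  0.464])]
(150, 112) [array([ 0.353, -0.18 ,  0.417]), array([ 0.368, -0.21 ,  0.435]), array([ 0.383, -0.24 ,  0.454])]
(180, 133) [array([ 0.369, -0.18 ,  0.404]), array([ 0.383, -0.21 ,  0.423]), array([ 0.397, -0.24 ,  0.442])]
(215, 155) [array([ 0.389, -0.18 ,  0.39 ]), array([ 0.402, -0.21 ,  0.41 ]), array([ 0.415, -0.24 ,  0.43 ])]
(260, 180) [array([ 0.416, -0.18 ,  0.374]), array([ 0.427, -0.21 ,  0.395]), array([ 0.438, -0.24 ,  0.416])]
[array([ 0.381, -0.191,  0.4  ]), array([ 0.381, -0.173,  0.45 ]), array([ 0.381, -0.155,  0.5  ])]
[array([ 0.333, -0.172,  0.4  ]), array([ 0.337, -0.155,  0.45 ]), array([ 0.341, -0.139,  0.5  ])]
[array([ 0.3  , -0.157,  0.4  ]), array([ 0.307, -0.142,  0.45 ]), array([ 0.314, -0.127,  0.5  ])]
```

The forearm's outer side is at y ≈ -0.18, 3–4 cm clear of the monitor's end, so I'll descend.

Request:
play_rows:
  series:
    - [[0,-0.001,-0.015,0,0,0,0],[0,0,-0.015,0,0,0,0],[0,0,-0.01,0,0,0,0],[0,0,-0.005,0,0,0,0],[0,0,0,0,0,0,0],[0,0,0,0,0,0,0],[0,0,0,0,0,0,0]]

```text
time: 17.85
tool_pos: [0.4476, -0.2134, 0.099]
tool_rot: [0.122, 0.993, -0.001, 0.001]
contact_force: [0.2, 0.4, 0.9]
gripper_width: 0.121
grasp_force: 60.1
```

Request:
play_rows:
  series:
    - [[0,0,-0.002,0,0,0,0],[0,0,-0.001,0,0,0,0],[0,0,0,0,0,0,0],[0,0,0,0,0,0,0]]

```text
time: 18.25
tool_pos: [0.4471, -0.2132, 0.0953]
tool_rot: [0.122, 0.993, -0.001, 0.0]
contact_force: [0.9, 0.3, -0.0]
gripper_width: 0.122
grasp_force: 60.1
```

Request:
play_rows:
  series:
    - [[0,0,-0.001,0,0,0,0],[0,0,0,0,0,0,0.14],[0,0,0,0,0,0,0.17],[0,0,0,0,0,0,0.2],[0,0,0,0,0,0,0.23],[0,-0.001,0.006,0,0,0,0.23],[0,-0.001,0.02,0,0,0,0.23],[0,0,0.03,0,0,0,0.23],[0,0.01,0.04,0,0,0,0.23],[0.01,0.02,0.04,5,0,0,0.23]]

```text
time: 19.25
tool_pos: [0.456, -0.1834, 0.2308]
tool_rot: [0.077, 0.997, -0.0, -0.001]
contact_force: [0.5, -0.4, -0.5]
gripper_width: 0.231
grasp_force: 0.0
```

Request:
play_rows:
  series:
    - [[0.03,0.03,0.02,5,0,0,0.3],[0.035,0.035,0,4,0,0,0.3],[0.035,0.035,0,0,0,0,0.3],[0.02,0.02,0,0,0,0,0.3],[0,0,0,0,0,0,0.3],[0,0,0,0,0,0,0.3]]

```text
time: 19.85
tool_pos: [0.5771, -0.0648, 0.2502]
tool_rot: [0.0, 1.0, -0.0, -0.0]
contact_force: [-0.4, -0.5, -0.3]
gripper_width: 0.302
grasp_force: 0.0
```

Run:
```python
from h import *
s=manip.state();print(s['tool_pos'],s['time'])
d=grab('side','s9.png');e=grab('top','t9.png')
cv2.imwrite('pics/v9.png',np.hstack([cv2.resize(d['frame'][260:360,210:340],(520,400)),cv2.resize(e['frame'][150:350,380:520],(280,400))]))
```

```text
[ 0.57708353 -0.06484583  0.25024299] 19.85
```

View pics/v9.png

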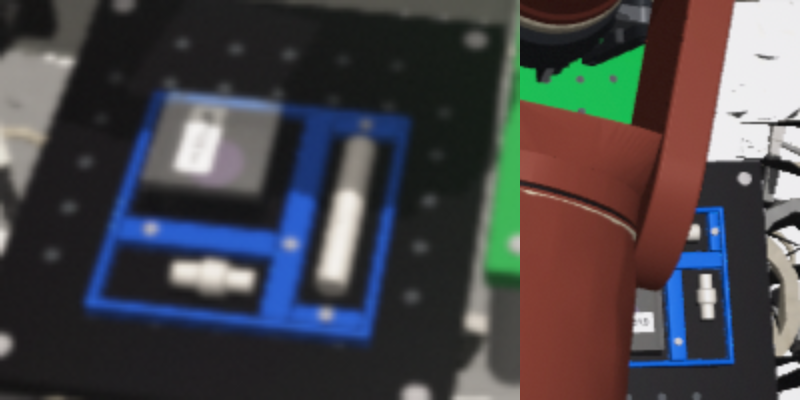

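All three parts lie in their pockets: lid at crop (215,145), post at (345,215), coupler at (213,275), lengthwise and clear of the rib. The gripper is clear, so I'm handing in.

```bash
python3 -c "
from plant import manip
print(manip.job_done())"
```

```text
the job is handed in; nothing more can be done
None
```

The kit is packed and handed in at about 20 s: the short post, clear-lid box (lid up) and coupler each lie in their pockets, and I left the long post and black-lid box where they were; the hand-in returned no verdict.

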